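# Shut down the parts cleaner and take its splash lid

## Task

Put the small parts cleaner away for the night: first pull the isolator plug up out of the socket on its control box and leave it in the low parts tray. Then carry the nested pair of lids by the inner lid's post, lower it onto the tank without dropping it, let go, and lift only the outer lid straight up by its collar until the whole of it is clear above the inner lid's post, while the inner lid stays seated on the tank. Finish holding the outer lid level and still above the tank (do not put it down), with the other things on the bench left where they are.

Things in the scene. Friction and masses are not known exactly. Their poses are not given: they have to be found in the camera images.
- cleaner: Parts cleaner fixed to the bench: open round steel tank, outer diameter 120 mm, mouth 112 mm, 85 mm high, inner floor at 8 mm, joined on its +y side to a grey control box (80 x 80 mm, also 85 mm high, centred 105 mm along the cleaner's +y; two small black knobs on its -x face). Origin: on the tank's axis at the bench; z up.
- tank_rim (a point): Centre of the tank's mouth, at the height of its rim (85 mm above the bench).
- socket (a point): Mouth of the plug socket: centre of the 16 mm round hole, 30 mm deep, in the flat top of the control box, 85 mm above the bench. A sprung ball in it sits in the plug's groove: a straight upward pull of roughly 4 to 10 N frees the plug in the first 6 mm, then it rubs lightly; it is out of the hole after 28 mm.
- plug: Isolator plug without cable, upright in the socket at the start. Round brass pin 14 mm in diameter, 28 mm long, with a waist groove; above it a black cap 24 mm (plug x) by 14 mm (plug y) by 30 mm high, to be gripped. Origin: tip of the pin; z along the plug to the cap, which spans 28 to 58 mm above the origin; its underside sits on the control box. 50 to 80 g.
- plug_cap (a point): Centre of the plug's cap, 43 mm above the pin's tip.
- inner_lid: Inner lid, at the start on the bench under the outer lid. Steel: a spigot 105 mm in diameter, 12 mm deep, that enters the tank's mouth, a flange 120 mm across and 4 mm thick that rests on the rim, a central black post 16 mm in diameter. Origin: centre of the spigot's underside, z up; flange top at 16 mm, post top at 67 mm. Seated, the origin lies 12 mm below the rim. 200 to 330 g.
- post_top (a point): Top of the inner lid's post, on its axis, 51 mm above the flange (55 mm above the rim when seated). The post passes freely through the outer lid's collar and stands 26 mm out of it; gripping it there and lifting carries both lids.
- outer_lid: Outer (splash) lid of bare aluminium, lying loose on the inner lid's flange: disc 134 mm in diameter, 3 mm thick, with a skirt hanging 10 mm below it around the flange, and a central collar. Origin: centre of the disc's underside (16 mm above the inner lid's origin when nested), z up. 160 to 260 g. Lifted by the collar it comes off alone; its skirt clears the post after 61 mm.
- collar_top (a point): Centre of the upper end of the outer lid's collar, 25 mm above its origin. The collar is a round tube around the post, 36 mm outside, 23 mm inside diameter, rising 22 mm above the disc, open at the top.
- tray: Low open tray of dark sheet steel, fixed, 130 (x) by 110 (y) by 20 mm high, walls and floor 3 mm. Origin: centre of its underside. It and the lids stand one on either side of the cleaner, either way round.
- wrench: Bystander: wrench 180 mm long lying on the bench beyond the task's things; origin under its middle.
- screwdriver: Bystander: screwdriver 190 mm long lying on the bench; origin under its middle.
- caliper: Bystander: caliper 200 mm long lying on the bench; origin under its middle.
- bracket: Bystander: L-shaped aluminium part 50 x 35 x 30 mm; origin under its middle.
- ring_gauge: Bystander: dark steel ring 56 mm across, 16 mm high, lying flat; origin under its centre.
- holder: Bystander: steel tool holder with cutter standing upright, 62 mm across, 90 mm high; origin under its centre.

How it is judged:
By the outcome, as a careful person would: the job done as asked, in the order asked, and still so for the second after the job is handed in, while the arm keeps its last pose, push and grip.
It also fails if it takes over 72 s, if anything falls off the work surface, if the arm or the gripper's body presses on something with over 40 N, if the wrist force passes 120 N, or if a joint passes its speed limit or range.

## Robot

A 7-joint arm with a two-finger parallel gripper is mounted at the origin on the work surface. World frame = base frame: x ahead of the robot, y to its left, z up, the work surface at z = 0. Lengths are in m, angles in rad, forces in N, time in s.
With the tool pointing down it reaches from about 0.4 to 0.875 m from the base axis. Payload 19.3 kg.
Tool frame: the origin (TCP) lies at the very end of the fingers, on their centre line; the grasp point (between the pads) lies 19 mm behind it; z points along the fingers, y is the line along which they close (so a half turn about z gives the same grasp; the last joint's range is limited). The gripper opens to 85 mm and grips with 20 to 120 N. Pads are 22 mm wide; open, the fingers measure 114 mm over their backs; the gripper's body (76 mm by 85 mm) begins 54 mm behind the grasp point. The pads swing forward as they close: fully open they stand 13 mm farther back than shut.
Start: joints at [-1.313, 0.521, -0.036, 1.599, 0.021, 1.021, -0.113], TCP at [0.201, 0.592, 0.231] pointing down, gripper open.
Joint ranges: [-2.91, 2.91], [-0.3, 2.13], [-1.5, 1.42], [0.17, 2.43], [-1.26, 4.41], [0.16, 1.93], [-2.52, 2.52]. Speed limits (rad/s): [1.89, 1.89, 2.39, 2.39, 3.01, 3.01, 3.01].

## Interface

Orientations are given as [roll, pitch, yaw] about the fixed x, y, z axes, in that order (R = Rz(yaw) Ry(pitch) Rx(roll)).
In Python, from workcell import bot gives the robot as it stands.
- The arm moves only by the shell command python3 -m crank 'ROWS' [FORCE]. ROWS is a JSON object of lists of equal length, an entry for each row: "travel": the shift along the world's x, y, z in cm, a list of three; "turn": the turn, a rotation vector about the world's x, y, z in degrees, a list of three; "gripper": the closure, from 0 (fully open) to 1 (shut). A call has exactly 5 rows; each row is the pose to reach, as a shift and turn from the pose commanded when the call began; what a row does not reach only later rows make up. A row lasts 1/10 s, in which the tool goes at most 50 mm and 8.59 degrees, less where a joint would pass 70% of its speed; a pose out of reach is approached as far as the arm can. A call with a gripper value outside its range is refused whole. The fingers move at their own pace and stop on an object; FORCE is the grip in N (left out, the last holds). Time passes only in rows, so rows that repeat a pose let the fingers close, or fill a call up. It gives the time, the measured TCP pose, the force, the opening and the grip force at its end, in the units of the state.
- bot.observe(): the state, without advancing time (a new reading comes with each control period).
- bot.grab_frame(name): name is "scene" or "top" or "wrist"; returns a dict with "pixels" (400x640x3 uint8, red, green, blue), "fx", "fy", "cx", "cy" (pixels), "extrinsics" (4x4, takes a point from world to camera coordinates). Camera axes: x right, y down, z forward; pixel columns grow to the right and rows downward; lengths in m; the calibration is good to about 2 mm. A picture is of the moment at which its call begins. There is no depth.
- bot.job_done(): hands the job in; it is judged then, once.
The state is a dict: "clock": time; "qpos": joint angles; "qd": joint speeds; "joint_efforts": joint torques, N m; "position": TCP position; "tool_rot": TCP orientation; "force": force on the tool from outside, world axes, zero at the start; "moment": the same for the moment, N m; "grip_width": finger opening in m; "finger_force": force on a finger pad.
Only numpy, scipy, OpenCV 4.12 (cv2) and the standard library are available. Lean on these libraries where they do the work, as an engineer would, in place of code of your own. Each camera call takes 0.05 s, during which the arm holds its last target. There are 200 camera calls.

## Working session

There is one attempt and no reset: what is moved stays moved. The work goes in short steps, Python scripts to look and compute and a shell command to move; the robot and the scene stay as the last step left them, time stands still between calls to the robot, and variables do not carry over. Pictures are saved under pics/ and viewed, at most 10 in all, crops included, and the job is handed in when it is done.

```bash
mkdir -p pics; ls; cat > h.py <<'E'
import numpy as np, cv2, pickle
from workcell import bot
def grab(n, tag):
    f=bot.grab_frame(n); f={k:(np.array(v) if k in('pixels','extrinsics') else v) for k,v in f.items()}
    pickle.dump(f,open(f'pics/{tag}.pkl','wb')); cv2.imwrite(f'pics/{tag}.png',f['pixels'][:,:,::-1]); return f
def load(tag): return pickle.load(open(f'pics/{tag}.pkl','rb'))
def ray(f,u,v):
    E=f['extrinsics']; R=E[:3,:3]; o=-R.T@E[:3,3]
    d=R.T@np.array([(u-f['cx'])/f['fx'],(v-f['cy'])/f['fy'],1.]); return o,d/np.linalg.norm(d)
def plane(f,u,v,z):
    o,d=ray(f,u,v); return o+d*(z-o[2])/d[2]
def tri(*obs):
    A=np.zeros((3,3));b=np.zeros(3); rs=[ray(*o) for o in obs]
    for o,d in rs: P=np.eye(3)-np.outer(d,d); A+=P; b+=P@o
    p=np.linalg.solve(A,b); return p,[np.linalg.norm((np.eye(3)-np.outer(d,d))@(p-o)) for o,d in rs]
def proj(f,p):
    c=f['extrinsics']@np.append(p,1); return np.array([f['fx']*c[0]/c[2]+f['cx'],f['fy']*c[1]/c[2]+f['cy']])
E
python3 - <<'E'
from h import *
for n in('top','scene'):
    f=grab(n,n+'0'); E=f['extrinsics']; print(n,f['fx'],-E[:3,:3].T@E[:3,3],E[:3,:3].round(2).tolist())
s=bot.observe(); print({k:np.round(v,3).tolist() for k,v in s.items()})
E
```

```text
pics
top 387.4692413679831 [0.40927275 0.08859037 1.37922138] [[-0.01, -1.0, -0.0], [-1.0, 0.01, -0.1], [0.1, 0.0, -1.0]]
scene 435.2705376853468 [ 1.2793887  -0.04430395  0.93841853] [[0.17, 0.99, -0.01], [0.74, -0.13, -0.66], [-0.65, 0.11, -0.76]]
{'clock': 0.1, 'qpos': [-1.313, 0.522, -0.036, 1.6, 0.021, 1.021, -0.113], 'qd': [0.001, -0.001, -0.0, -0.0, -0.001, 0.0, 0.002], 'joint_efforts': [0.004, -92.849, 1.984, -37.053, 0.018, 0.005, -0.0], 'position': [0.201, 0.591, 0.231], 'tool_rot': [-3.141, 0.0, 2.814], 'force': [-0.549, 0.389, -0.014], 'moment': [-0.02, -0.008, 0.005], 'finger_force': 0.0, 'grip_width': 0.086}
```

View pics/top0.png

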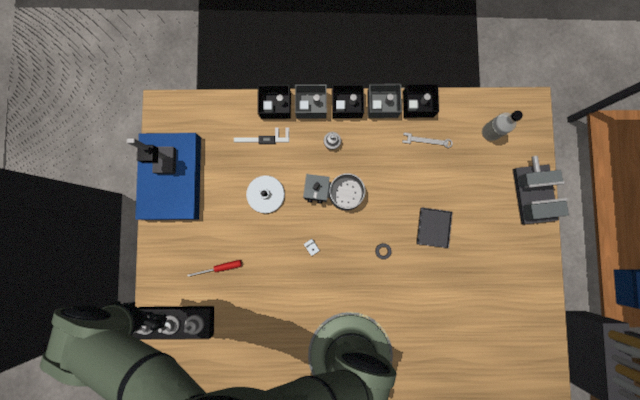

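View pics/scene0.png

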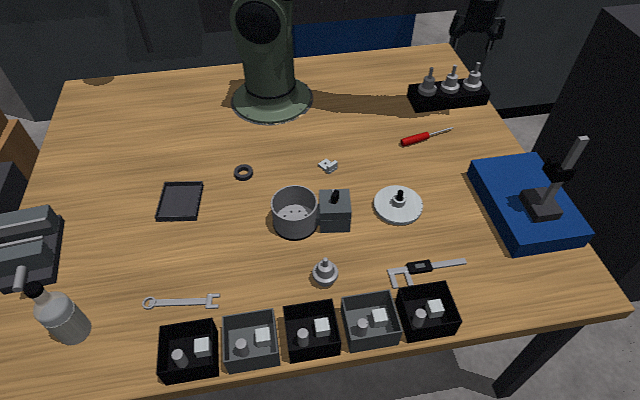

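Top view: tank (347,192), control box (317,188) with the plug at about (317,186), lids (265,194), tray (434,228). Scene view: tank (296,212), plug (335,196), lids (398,204), tray (180,201). I'll enlarge crops of both views.

```bash
python3 - <<'E'
from h import *
t=load('top0')['pixels'][:,:,::-1]; s=load('scene0')['pixels'][:,:,::-1]
a=cv2.resize(t[160:230,240:380],(800,400)[:2],interpolation=cv2.INTER_CUBIC)[:,:]
b=cv2.resize(s[170:250,265:430],(800,388),interpolation=cv2.INTER_CUBIC)
m=np.vstack([a,b]); cv2.imwrite('pics/m0.png',cv2.resize(m,None,fx=.76,fy=.76))
f=load('top0')
for n,u,v,z in [('tank',347,191,.085),('box',317,188,.085),('plug',317,186,.115),('lid',265,194,.016),('tray',434,228,.01)]: print(n,plane(f,u,v,z))
E
```

```text
tank [0.55882105 0.00849179 0.085     ]
box [0.56974975 0.10928167 0.085     ]
plug [0.57265448 0.10876255 0.115     ]
lid [0.55831937 0.29456494 0.016     ]
tray [ 0.43398252 -0.30078506  0.01      ]
```

View pics/m0.png

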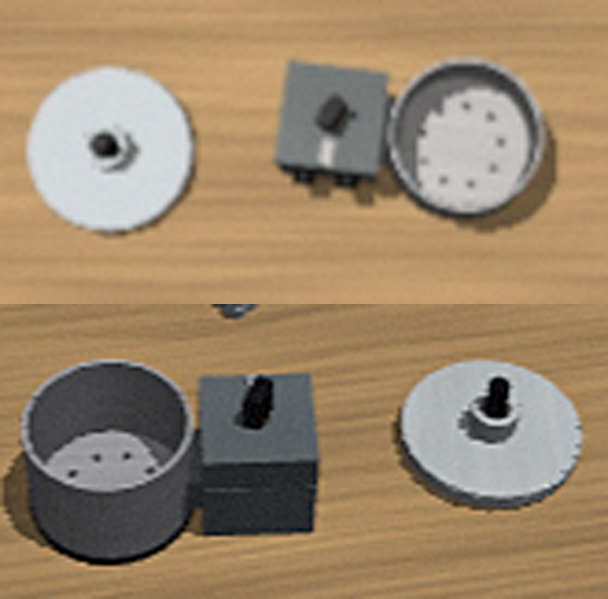

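The enlarged top view shows the plug cap turned on the box top and the post standing in the collar. The scene view matches. Now I'll move over the lids and plug and look with the wrist camera.

```bash
python3 -m crank '{"travel":[[4,-5,2],[8,-10,4],[12,-14,6],[15,-17,8],[18,-20,10]],"turn":[[0,0,0],[0,0,0],[0,0,0],[0,0,0],[0,0,0]],"gripper":[0,0,0,0,0]}'
python3 -m crank '{"travel":[[4,-3,0],[8,-6,1],[11,-9,2],[14,-12,2],[16,-14,2]],"turn":[[0,0,0],[0,0,0],[0,0,0],[0,0,0],[0,0,0]],"gripper":[0,0,0,0,0]}'
python3 -m crank '{"travel":[[0,0,0],[0,0,0],[0,0,0],[0,0,0],[0,0,0]],"turn":[[0,0,0],[0,0,0],[0,0,0],[0,0,0],[0,0,0]],"gripper":[0,0,0,0,0]}'
python3 - <<'E'
from h import *
f=grab('wrist','w1'); E=f['extrinsics']; print(f['fx'],-E[:3,:3].T@E[:3,3],E[:3,:3].round(2).tolist())
E
```

```text
clock: 0.6
position: [0.358, 0.4144, 0.3166]
tool_rot: [-3.141, -0.0, 2.814]
force: [0.4, 1.1, 0.3]
grip_width: 0.0855
finger_force: 0.0
clock: 1.1
position: [0.519, 0.2735, 0.3362]
tool_rot: [-3.141, 0.001, 2.811]
force: [0.5, 0.4, 0.0]
grip_width: 0.0851
finger_force: 0.0
clock: 1.6
position: [0.5166, 0.277, 0.3362]
tool_rot: [3.141, -0.0, 2.815]
force: [-0.3, -0.3, -0.0]
grip_width: 0.0853
finger_force: 0.0
330.51920482197494 [0.43727516 0.30312074 0.47907678] [[0.32, 0.95, 0.0], [0.9, -0.3, 0.32], [0.3, -0.1, -0.95]]
```

View pics/w1.png

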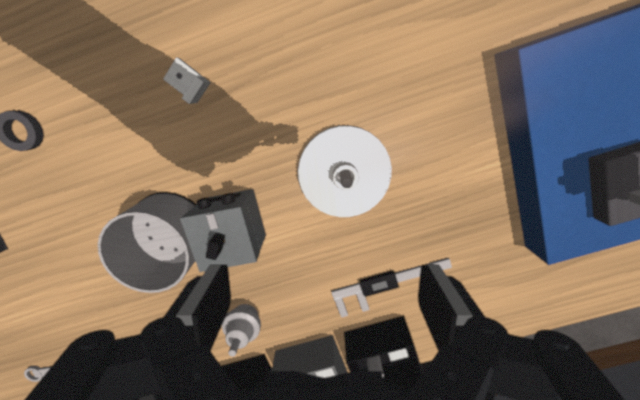

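The wrist view shows the nested lids at (345,171) with the post near (345,180), the tank (146,250), and the plug cap (215,243) on the box (223,230). I'll take a closer second wrist view for the plug and the rim.

```bash
python3 -m crank '{"travel":[[0,-4,-1],[0,-8,-2],[0,-12,-4],[0,-16,-6],[0,-19,-7]],"turn":[[0,0,0],[0,0,0],[0,0,0],[0,0,0],[0,0,0]],"gripper":[0,0,0,0,0]}'
python3 -m crank '{"travel":[[0,0,0],[0,0,0],[0,0,0],[0,0,0],[0,0,0]],"turn":[[0,0,0],[0,0,0],[0,0,0],[0,0,0],[0,0,0]],"gripper":[0,0,0,0,0]}'
python3 - <<'E'
from h import *
f=grab('wrist','w2'); E=f['extrinsics']; print(-E[:3,:3].T@E[:3,3],bot.observe()['position'])
E
```

```text
clock: 2.15
position: [0.5163, 0.084, 0.265]
tool_rot: [-3.141, -0.001, 2.813]
force: [1.3, 0.1, -0.5]
grip_width: 0.0854
finger_force: 0.0
clock: 2.65
position: [0.5172, 0.0872, 0.2663]
tool_rot: [3.141, 0.0, 2.815]
force: [-0.4, -0.1, -1.0]
grip_width: 0.0853
finger_force: 0.0
[0.43778145 0.11325564 0.40918504] [0.51711804 0.08698296 0.26622707]
```

View pics/w2.png

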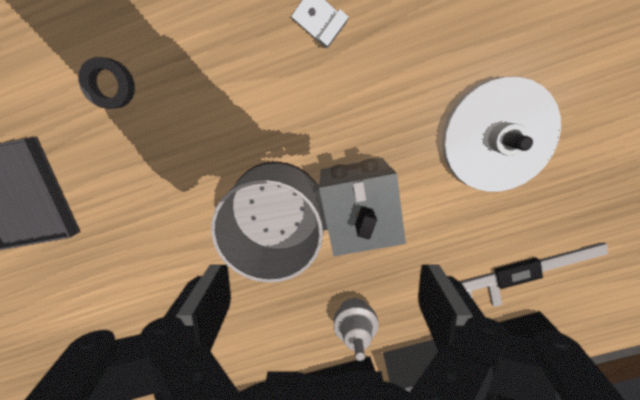

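Plug cap at about (366,223), tank rim centred near (268,222), lids at (502,134), post top near (523,142). I'll enlarge the plug and post areas.

```bash
python3 - <<'E'
from h import *
w1=load('w1')['pixels'][:,:,::-1]; w2=load('w2')['pixels'][:,:,::-1]
c=[cv2.resize(p,(400,300),interpolation=cv2.INTER_CUBIC) for p in (w2[192:252,326:406],w2[112:172,470:550],w1[146:206,305:385],w1[213:273,175:255])]
cv2.imwrite('pics/m1.png',np.vstack([np.hstack(c[:2]),np.hstack(c[2:])]))
def disc(tag,x0,x1,y0,y1,thr):
    f=load(tag); g=f['pixels'].astype(int); m=((g.min(2)>thr)&(g.max(2)-g.min(2)<40)).astype(np.uint8)
    k=np.zeros_like(m); k[y0:y1,x0:x1]=m[y0:y1,x0:x1]
    cs,_=cv2.findContours(k,cv2.RETR_EXTERNAL,cv2.CHAIN_APPROX_NONE); c=cv2.convexHull(max(cs,key=cv2.contourArea))[:,0]
    P=np.array([plane(f,u,v,.035)[:2] for u,v in c]) 
    e=cv2.fitEllipse(c.astype(np.float32)); 
    (x,y),r=cv2.minEnclosingCircle(P.astype(np.float32)); print(tag,'ell',np.round(e,1).tolist() if 0 else e,'circ z.035',x,y,r); return f,e[0][0],e[0][1]
o=[disc('w1',285,405,115,225,120),disc('w2',430,575,65,200,120),disc('top0',235,295,165,222,120),disc('scene0',365,430,180,230,120)]
print('lid tri',tri(*o),tri(*o[:2]))
E
```

```text
w1 ell ((344.3887939453125, 170.91458129882812), (91.09434509277344, 93.77252197265625), 74.63739013671875) circ z.035 0.5517392158508301 0.2946125566959381 0.0651426687836647
w2 ell ((502.4640808105469, 133.5030975341797), (105.92976379394531, 125.04317474365234), 46.159000396728516) circ z.035 0.5511333346366882 0.2863841950893402 0.06458025425672531
top0 ell ((264.8217468261719, 193.9365997314453), (37.61196517944336, 38.27936553955078), 54.82265853881836) circ z.035 0.5567412376403809 0.2922685444355011 0.06703530997037888
scene0 ell ((398.08367919921875, 203.3988800048828), (36.498939514160156, 49.70817565917969), 101.39871978759766) circ z.035 0.5690721869468689 0.29011598229408264 0.06653696298599243
lid tri (array([0.55551595, 0.29614687, 0.0151196 ]), [np.float64(0.0017252595685830284), np.float64(0.0020031134135058562), np.float64(0.0032277324292295127), np.float64(0.0011479782664645438)]) (array([0.55292111, 0.29524394, 0.01847058]), [np.float64(0.0002876336637575892), np.float64(0.00028763366375775127)])
```

View pics/m1.png

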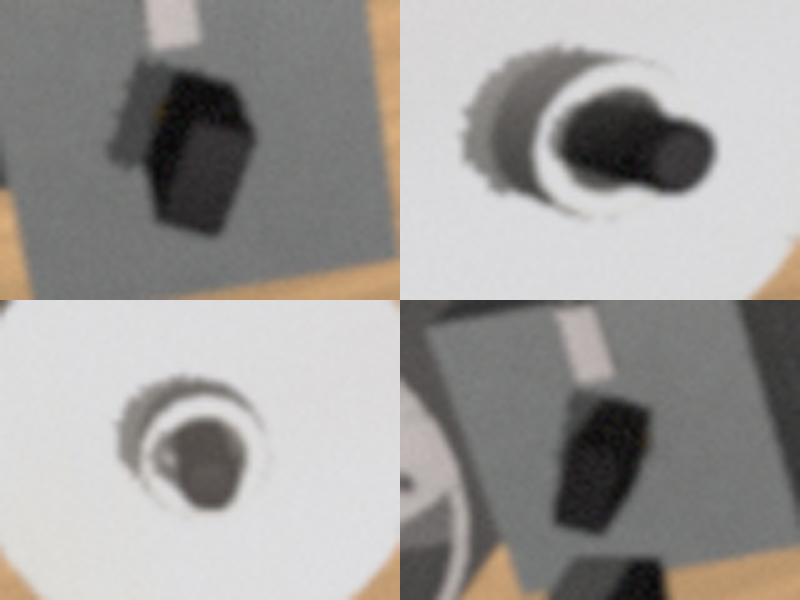

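```bash
python3 - <<'E'
from h import *
w1=load('w1');w2=load('w2');t=load('top0');s=load('scene0')
print('post',tri((w2,526.6,143.0),(w1,347,181.6)), 'top/scene at', proj(t,tri((w2,526.6,143.0),(w1,347,181.6))[0]))
print('plugLL',tri((w2,358.5,235.2),(w1,206,257.8))); print('plugLR',tri((w2,369.3,239),(w1,215.6,259.8)))
z=.115
c=[plane(w2,326+a/5,192+b/5,z) for a,b in((192,122),(253,135),(218,236),(163,216))]
print(np.round(c,4)); print('cen',np.mean(c,0)); d=c[1]-c[2]; print('long axis deg',np.degrees(np.arctan2(d[1],d[0])),np.linalg.norm(d)); d=c[0]-c[3]; print(np.degrees(np.arctan2(d[1],d[0])))
# box top corners w2: yaw of box, grey mask
for tag,x0,x1,y0,y1 in(('w2',320,410,160,262),):
    f=load(tag); 
    for p in ((319,190),(397,174),(405,244),(332,256)): print('box',plane(f,*p,.085).round(4))
# tank rim: light rim ring in w2 -> hull of tank grey
bl=cv2.cvtColor(w2['pixels'],cv2.COLOR_RGB2HSV); m=(bl[:,:,1]<50).astype(np.uint8)*255; cv2.imwrite('pics/mask.png',m)
E
python3 - <<'E'
import cv2,numpy as np
a=cv2.imread('pics/mask.png'); b=cv2.imread('pics/w2.png')
cv2.imwrite('pics/m2.png',np.hstack([cv2.resize(b[150:290,200:330],(520,560),interpolation=cv2.INTER_CUBIC),cv2.resize(a[150:290,200:330],(260,280))[:280].repeat(2,0)[:560]]))
E
```

```text
post (array([0.5559411 , 0.29495489, 0.06664567]), [np.float64(0.00024392661608266955), np.float64(0.00024392661608282014)]) top/scene at [262.64768651 193.09647162]
plugLL (array([0.57859522, 0.10180123, 0.11473466]), [np.float64(0.0007139804198920314), np.float64(0.0007139804198919977)])
plugLR (array([0.58622817, 0.11072855, 0.11292611]), [np.float64(0.0001902428401144182), np.float64(0.00019024284011463094)])
[[0.5606 0.1129 0.115 ]
 [0.5669 0.1233 0.115 ]
 [0.5853 0.111  0.115 ]
 [0.5777 0.102  0.115 ]]
cen [0.572638   0.11230846 0.115     ]
long axis deg 146.21278914997347 0.022076765613624972
147.4311567062958
box [0.5303 0.077  0.085 ]
box [0.5395 0.1571 0.085 ]
box [0.6181 0.1456 0.085 ]
box [0.6066 0.066  0.085 ]
```

View pics/m2.png

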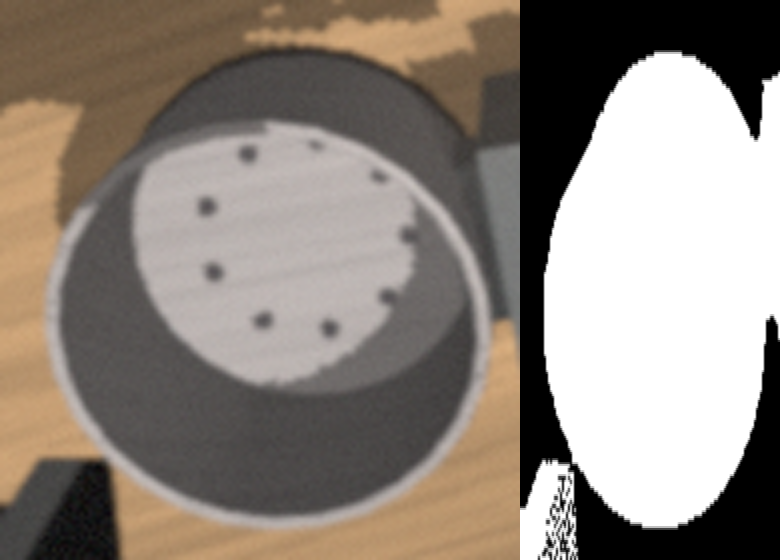

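The rim shows clearly: outer left (212,225), bottom (271,282), right (322,230), top (270,180). Plug centre is (0.5727, 0.1122), top 0.1145, long axis 147°, so the tool needs about -14° of turn. Moving to the plug.

```bash
python3 - <<'E'
from h import *
from scipy.optimize import least_squares
w2=load('w2')
p=[(48,300),(100,440),(200,500),(285,527),(450,440),(490,320),(420,180),(280,122),(380,147)]
for z in(.08,.085,.09):
    P=np.array([plane(w2,200+a/4,150+b/4,z)[:2] for a,b in p])
    r=least_squares(lambda q:np.hypot(*(P-q[:2]).T)-q[2],[.56,0,.06]); print(z,r.x,np.abs(r.fun).max())
E
python3 -m crank '{"travel":[[2,1,-1],[4,2,-3],[5.5,2.5,-6],[5.5,2.5,-9],[5.5,2.5,-11]],"turn":[[0,0,-5],[0,0,-10],[0,0,-14],[0,0,-14],[0,0,-14]],"gripper":[0.5,0.5,0.5,0.5,0.5]}' 40
python3 -m crank '{"travel":[[0,0,0],[0,0,0],[0,0,0],[0,0,0],[0,0,0]],"turn":[[0,0,0],[0,0,0],[0,0,0],[0,0,0],[0,0,0]],"gripper":[0.5,0.5,0.5,0.5,0.5]}'
```

```text
0.08 [0.55960694 0.00782837 0.05970094] 0.0020588666629825503
0.085 [0.55775653 0.0094297  0.05879414] 0.0020275945329516626
0.09 [0.55590612 0.01103104 0.05788734] 0.0019963223925033163
clock: 3.2
position: [0.5716, 0.1118, 0.1539]
tool_rot: [-3.14, -0.001, 2.57]
force: [0.5, 0.3, -0.2]
grip_width: 0.0425
finger_force: 0.0
clock: 3.7
position: [0.5725, 0.1114, 0.157]
tool_rot: [3.141, 0.001, 2.569]
force: [-1.1, 0.2, 0.2]
grip_width: 0.0423
finger_force: 0.0
```

```bash
python3 -m crank '{"travel":[[0,0,-2],[0,0.1,-4],[0,0.1,-5.5],[0,0.1,-6.6],[0,0.1,-6.6]],"turn":[[0,0,0],[0,0,0],[0,0,0],[0,0,0],[0,0,0]],"gripper":[0.5,0.5,0.5,0.5,0.5]}' 60
python3 -m crank '{"travel":[[0,0,0],[0,0,0],[0,0,0],[0,0,0],[0,0,0]],"turn":[[0,0,0],[0,0,0],[0,0,0],[0,0,0],[0,0,0]],"gripper":[0.5,1,1,1,1]}' 60
python3 -m crank '{"travel":[[0,0,0],[0,0,0],[0,0,0],[0,0,0],[0,0,0]],"turn":[[0,0,0],[0,0,0],[0,0,0],[0,0,0],[0,0,0]],"gripper":[1,1,1,1,1]}' 60
```

```text
clock: 4.2
position: [0.5716, 0.1121, 0.089]
tool_rot: [-3.14, -0.001, 2.569]
force: [-0.0, 0.2, 0.1]
grip_width: 0.043
finger_force: 0.0
clock: 4.7
position: [0.5725, 0.1124, 0.0909]
tool_rot: [3.141, 0.001, 2.569]
force: [-1.8, -0.8, 7.0]
grip_width: 0.0128
finger_force: 58.4
clock: 5.2
position: [0.5725, 0.1124, 0.0909]
tool_rot: [3.141, 0.001, 2.569]
force: [-2.0, 0.2, 7.0]
grip_width: 0.013
finger_force: 58.4
```

```bash
python3 -m crank '{"travel":[[0,0,0.2],[0,0,0.5],[0,0,0.9],[0,0,1.4],[0,0,2]],"turn":[[0,0,0],[0,0,0],[0,0,0],[0,0,0],[0,0,0]],"gripper":[1,1,1,1,1]}' 60
python3 -m crank '{"travel":[[0,0,0.8],[0,0,1.8],[0,0,3],[0,0,4],[0,0,5]],"turn":[[0,0,0],[0,0,0],[0,0,0],[0,0,0],[0,0,0]],"gripper":[1,1,1,1,1]}' 60
python3 -m crank '{"travel":[[0,0,0],[0,0,0],[0,0,0],[0,0,0],[0,0,0]],"turn":[[0,0,0],[0,0,0],[0,0,0],[0,0,0],[0,0,0]],"gripper":[1,1,1,1,1]}' 60
python3 - <<'E'
from h import *
a=grab('wrist','w3')['pixels'];b=grab('scene','s3')['pixels']
m=np.hstack([a[100:400,200:440],b[150:250,265:365].repeat(3,0).repeat(3,1)])[:,:,::-1]; cv2.imwrite('pics/m3.png',m)
t=load('top0');s=load('scene0')
# tray: dark mask, both views
for tag,(x0,x1,y0,y1) in(('top0',(405,465,200,256)),('scene0',(145,215,170,230))):
    f=load(tag); g=cv2.cvtColor(f['pixels'],cv2.COLOR_RGB2HSV); m=np.zeros((400,640),np.uint8); m[y0:y1,x0:x1]=(g[y0:y1,x0:x1,1]<80)
    cs,_=cv2.findContours(m,0,2); c=max(cs,key=cv2.contourArea); r=cv2.minAreaRect(c); q=cv2.approxPolyDP(c,4,True)[:,0]
    print(tag,r,np.array([plane(f,*x,.02)[:2] for x in q]).round(3).tolist(), plane(f,*r[0],.01))
E
```

```text
clock: 5.7
position: [0.5719, 0.1123, 0.1105]
tool_rot: [-3.141, -0.0, 2.569]
force: [-0.4, 0.4, -0.8]
grip_width: 0.0127
finger_force: 60.0
clock: 6.2
position: [0.5722, 0.1123, 0.1613]
tool_rot: [3.141, 0.0, 2.569]
force: [1.1, 0.4, -0.6]
grip_width: 0.0129
finger_force: 60.0
clock: 6.7
position: [0.572, 0.1123, 0.1598]
tool_rot: [-3.141, -0.0, 2.569]
force: [0.3, 0.2, -1.3]
grip_width: 0.0127
finger_force: 60.0
top0 ((434.6160583496094, 227.51364135742188), (32.657127380371094, 36.980255126953125), 6.709836959838867) [[0.504, -0.255], [0.382, -0.237], [0.368, -0.344], [0.489, -0.36]] [ 0.43567451 -0.30301444  0.01      ]
scene0 ((179.0, 201.0), (40.0, 48.0), 90.0) [[0.364, -0.344], [0.506, -0.357], [0.521, -0.251], [0.379, -0.236]] [ 0.43597475 -0.30154768  0.01      ]
```

View pics/m3.png

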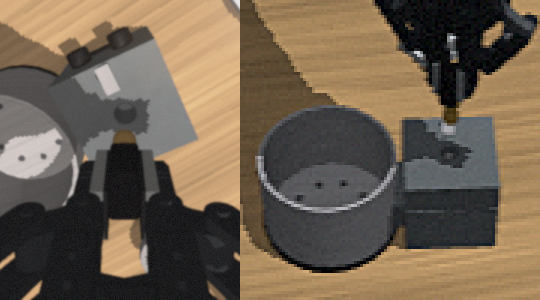

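The brass pin is out below the closed fingers and the socket hole is empty (scene crop). Carrying the plug to the tray at (0.436, -0.302).

```bash
python3 -m crank '{"travel":[[-1,-4,1],[-2.5,-9,2],[-4,-13.5,2],[-5.5,-18,2],[-7,-22,2]],"turn":[[0,0,0],[0,0,0],[0,0,0],[0,0,0],[0,0,0]],"gripper":[1,1,1,1,1]}' 60
python3 -m crank '{"travel":[[-1.5,-4.5,0],[-3,-9,0],[-4.5,-13.5,-1],[-6,-17,-3],[-6.6,-19.4,-5]],"turn":[[0,0,0],[0,0,0],[0,0,0],[0,0,0],[0,0,0]],"gripper":[1,1,1,1,1]}' 60
python3 -m crank '{"travel":[[0,0,-2],[0,0,-3.5],[0,0,-4.5],[0,0,-5],[0,0,-5]],"turn":[[0,0,0],[0,0,0],[0,0,0],[0,0,0],[0,0,0]],"gripper":[1,1,1,1,1]}' 60
python3 -m crank '{"travel":[[0,0,0],[0,0,0],[0,0,0],[0,0,0],[0,0,0]],"turn":[[0,0,0],[0,0,0],[0,0,0],[0,0,0],[0,0,0]],"gripper":[1,1,1,1,1]}' 60
```

```text
clock: 7.3
position: [0.5012, -0.1099, 0.1803]
tool_rot: [-3.142, 0.0, 2.569]
force: [0.4, 0.4, -0.9]
grip_width: 0.0127
finger_force: 60.0
clock: 7.8
position: [0.4345, -0.3045, 0.1298]
tool_rot: [-3.141, 0.001, 2.567]
force: [0.9, 0.9, -0.5]
grip_width: 0.0129
finger_force: 60.0
clock: 8.3
position: [0.4361, -0.3015, 0.0799]
tool_rot: [-3.141, -0.001, 2.57]
force: [0.4, -0.3, -1.1]
grip_width: 0.0132
finger_force: 60.0
clock: 8.8
position: [0.4362, -0.3017, 0.0803]
tool_rot: [3.142, 0.0, 2.569]
force: [0.4, 0.6, -1.0]
grip_width: 0.0129
finger_force: 60.0
```

```bash
python3 -m crank '{"travel":[[0,0,-2],[0,0,-3],[0,0,-3.6],[0,0,-4],[0,0,-4.2]],"turn":[[0,0,0],[0,0,0],[0,0,0],[0,0,0],[0,0,0]],"gripper":[1,1,1,1,1]}' 60
python3 -m crank '{"travel":[[0,0,0],[0,0,0],[0,0,0],[0,0,0],[0,0,0]],"turn":[[0,0,0],[0,0,0],[0,0,0],[0,0,0],[0,0,0]],"gripper":[1,0.6,0.6,0.6,0.6]}' 20
python3 -m crank '{"travel":[[0,0,1],[0,0,3],[0,0,6],[0,0,10],[0,0,14]],"turn":[[0,0,0],[0,0,0],[0,0,0],[0,0,0],[0,0,0]],"gripper":[0.6,0.6,0.6,0.6,0.6]}' 20
python3 - <<'E'
from h import *
a=grab('scene','s4')['pixels'];b=grab('wrist','w4')['pixels']
cv2.imwrite('pics/m4.png',np.hstack([cv2.resize(a[150:250,130:230],(300,300)),cv2.resize(b,(480,300))])[:,:,::-1])
print(bot.observe()['qpos'])
E
```

```text
clock: 9.3
position: [0.4361, -0.3017, 0.038]
tool_rot: [-3.142, -0.0, 2.569]
force: [0.8, -1.2, -0.8]
grip_width: 0.0129
finger_force: 60.0
clock: 9.8
position: [0.4362, -0.3017, 0.0383]
tool_rot: [3.142, 0.0, 2.569]
force: [-0.0, 0.5, 0.1]
grip_width: 0.0343
finger_force: 0.0
clock: 10.3
position: [0.4357, -0.3016, 0.1802]
tool_rot: [-3.142, -0.0, 2.569]
force: [0.7, 0.8, -0.2]
grip_width: 0.0341
finger_force: 0.0
[ 0.3071234   0.44438189  0.24982082  1.90872    -0.14961717  0.79876623
  1.63565329]
```

View pics/m4.png

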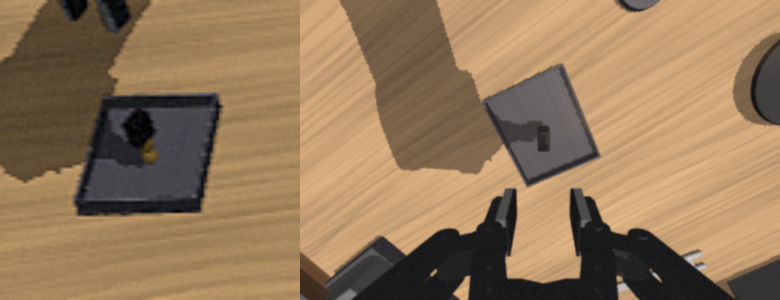

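The plug stands upright inside the tray, gripper clear. Now back to the lids at (0.556, 0.295).

```bash
python3 -m crank '{"travel":[[0.5,4,2],[1.5,9,3],[2.5,13.5,3],[3.5,18,3],[4.5,22.5,3]],"turn":[[0,0,0],[0,0,0],[0,0,0],[0,0,0],[0,0,0]],"gripper":[0.5,0.5,0.5,0.5,0.5]}' 60
python3 -m crank '{"travel":[[1,4.5,0],[2,9,0],[3,13.5,0],[4,18,0],[5,22.5,0]],"turn":[[0,0,0],[0,0,0],[0,0,0],[0,0,0],[0,0,0]],"gripper":[0.5,0.5,0.5,0.5,0.5]}' 60
python3 -m crank '{"travel":[[1,4,0],[1.5,8,0],[2,11,-1],[2.5,13.5,-3],[2.5,14.6,-6]],"turn":[[0,0,0],[0,0,0],[0,0,0],[0,0,0],[0,0,0]],"gripper":[0.5,0.5,0.5,0.5,0.5]}' 60
python3 -m crank '{"travel":[[0,0,-1],[0,0,-2],[0,0,-3],[0,0,-3],[0,0,-3]],"turn":[[0,0,0],[0,0,0],[0,0,0],[0,0,0],[0,0,0]],"gripper":[0.5,0.5,0.5,0.5,0.5]}' 60
python3 - <<'E'
from h import *
a=grab('wrist','w5');p=bot.observe()['position'];print(p)
g=a['pixels'].astype(int); m=((g.min(2)>120)&(g.max(2)-g.min(2)<40)).astype(np.uint8)
cs,_=cv2.findContours(m,0,1); c=cv2.convexHull(max(cs,key=cv2.contourArea)); e=cv2.fitEllipse(c); print(e,plane(a,*e[0],.019))
print('expected post top px',proj(a,[.556,.295,.067]),'below tcp', proj(a,[p[0],p[1],.067]))
E
```

```text
clock: 10.9
position: [0.481, -0.0748, 0.2087]
tool_rot: [3.141, 0.0, 2.569]
force: [1.1, 0.1, -0.4]
grip_width: 0.0427
finger_force: 0.0
clock: 11.4
position: [0.531, 0.1501, 0.2085]
tool_rot: [3.142, 0.0, 2.569]
force: [0.7, -1.3, 1.0]
grip_width: 0.0426
finger_force: 0.0
clock: 11.9
position: [0.5566, 0.2974, 0.1486]
tool_rot: [3.139, 0.001, 2.572]
force: [0.5, -1.2, 0.5]
grip_width: 0.0426
finger_force: 0.0
clock: 12.4
position: [0.5565, 0.2938, 0.1188]
tool_rot: [3.141, 0.0, 2.569]
force: [0.6, 0.1, -0.0]
grip_width: 0.0428
finger_force: 0.0
[0.55663253 0.29401531 0.1190127 ]
((325.40185546875, 193.6654052734375), (164.23846435546875, 170.7496337890625), 91.96317291259766) [0.55169265 0.29754859 0.019     ]
expected post top px [326.0913536  223.97269115] below tcp [325.32761827 225.51239002]
```

```bash
python3 - <<'E'
from h import *
a=load('w5'); g=a['pixels'].astype(int).max(2)
for y in range(180,262,5): print(y,' '.join('%3d'%v for v in g[y,284:372:4]))
E
```

```text
180 214 218 215 217 217 218 217 189 201 148 162 151 198 217 216 217 216 218 218 217 218 219
185 164 134 127 137 210 175 131 103 101 105 104 105 109 109 170 216 217 218 219 219 218 219
190 127 126 130 129 132 125  94 115 194 215 217 218 211 169 112 139 217 218 218 219 218 219
195 132 127 128 128 133  98 180 190 213 196 165 165 206 217 194 127 211 219 218 217 217 220
200 130 127 127 125 129 124 132 122  55  43  45  47  40 101 127 137 154 217 218 218 219 217
205 125 129 125 126 121 130 127 111  41  41  30  34  28  93 104 127 165 217 219 218 218 218
210 125 127 128 126 121 132 109  81  28  28  25  26  19  70  83 129 187 216 218 217 218 218
215 124 127 125 125 122 128 124  77  25  18  32  31  25  47  89 127 185 218 217 217 218 218
220 122 125 127 126 127 134 129 103  25  24  27  18  23  42 124 128 213 218 214 216 218 218
225 179 171 176 201 204 214 137 117  27  22  24  27  30  46 124 181 218 218 218 217 216 218
230 209 216 213 216 216 212 210 195  61  23  17  27  27 138 216 219 216 217 217 213 217 217
235 214 213 216 215 216 213 214 215 216 180 124 156 208 217 215 218 215 216 217 217 215 214
240 213 211 214 215 215 215 213 214 212 218 215 217 218 217 216 217 217 218 217 218 212 214
245 212 214 210 216 210 217 214 214 214 216 216 216 218 217 217 215 216 216 218 218 216 213
250 212 212 210 214 215 214 215 209 212 213 217 215 218 217 216 216 217 217 215 218 217 213
255 211 214 213 210 215 214 215 212 213 214 214 216 216 217 216 218 213 217 215 218 217 196
260 211 213 210 212 212 217 214 214 212 212 213 217 215 216 218 217 218 217 216 216 216 174
```

The post in the wrist image is centred near (325,223.5), within 1 mm of the predicted position. Descending and gripping.

```bash
python3 -m crank '{"travel":[[0,0.1,-2],[0,0.1,-4],[0,0.1,-5.5],[0,0.1,-6.6],[0,0.1,-7.4]],"turn":[[0,0,0],[0,0,0],[0,0,0],[0,0,0],[0,0,0]],"gripper":[0.5,0.5,0.5,0.5,0.5]}' 60
python3 -m crank '{"travel":[[0,0,0],[0,0,0],[0,0,0],[0,0,0],[0,0,0]],"turn":[[0,0,0],[0,0,0],[0,0,0],[0,0,0],[0,0,0]],"gripper":[0.5,0.5,0.5,1,1]}' 80
python3 -m crank '{"travel":[[0,0,0],[0,0,0],[0,0,0],[0,0,0],[0,0,0]],"turn":[[0,0,0],[0,0,0],[0,0,0],[0,0,0],[0,0,0]],"gripper":[1,1,1,1,1]}' 80
```

```text
clock: 12.95
position: [0.5562, 0.2952, 0.0436]
tool_rot: [-3.142, 0.0, 2.569]
force: [-0.4, 0.5, -0.1]
grip_width: 0.0426
finger_force: 0.0
clock: 13.45
position: [0.5562, 0.2953, 0.0445]
tool_rot: [3.141, 0.0, 2.569]
force: [-4.3, -2.6, 19.6]
grip_width: 0.0147
finger_force: 34.9
clock: 13.95
position: [0.5563, 0.2954, 0.0448]
tool_rot: [3.141, 0.0, 2.569]
force: [-2.7, -1.2, 7.9]
grip_width: 0.013
finger_force: 78.1
```

```bash
python3 -m crank '{"travel":[[0,0,0.1],[0,0,0.3],[0,0,0.6],[0,0,1],[0,0,1]],"turn":[[0,0,0],[0,0,0],[0,0,0],[0,0,0],[0,0,0]],"gripper":[1,1,1,1,1]}' 80
python3 - <<'E'
from h import *
for i in range(4): s=bot.observe(); print(np.round(s['force'],2),s['grip_width'],s['finger_force'])
a=grab('wrist','w6');e=load('w5');b=grab('scene','s6')
cv2.imwrite('pics/m6.png',np.hstack([a['pixels'][120:400,180:460],cv2.resize(b['pixels'][150:250,350:450],(280,280))])[:,:,::-1])
E
```

```text
clock: 14.45
position: [0.5564, 0.2954, 0.0547]
tool_rot: [3.141, 0.0, 2.569]
force: [0.6, 0.3, -5.0]
grip_width: 0.0135
finger_force: 78.1
[ 0.61  0.25 -5.  ] 0.013454137244056233 78.09081546147354
[ 0.61  0.25 -5.  ] 0.013454137244056233 78.09081546147354
[ 0.61  0.25 -5.  ] 0.013454137244056233 78.09081546147354
[ 0.61  0.25 -5.  ] 0.013454137244056233 78.09081546147354
```

Both lids hang on the gripper (about 5 N). Raising and carrying to the tank.

```bash
python3 -m crank '{"travel":[[0,0,1.5],[0,0,3.5],[0,0,6],[0,0,8.5],[0,0,11]],"turn":[[0,0,0],[0,0,0],[0,0,0],[0,0,0],[0,0,0]],"gripper":[1,1,1,1,1]}' 80
python3 -m crank '{"travel":[[0,-1,0.5],[0,-3,0.5],[0,-6,0.5],[0,-9,0.5],[0,-12,0.5]],"turn":[[0,0,0],[0,0,0],[0,0,0],[0,0,0],[0,0,0]],"gripper":[1,1,1,1,1]}' 80
python3 -m crank '{"travel":[[0,-3,0],[0.1,-6,0],[0.1,-9,0],[0.2,-11.5,0],[0.2,-14,0]],"turn":[[0,0,0],[0,0,0],[0,0,0],[0,0,0],[0,0,0]],"gripper":[1,1,1,1,1]}' 80
python3 -m crank '{"travel":[[0,-1.2,0],[0,-2,0],[0,-2.5,0],[0,-2.6,0],[0,-2.6,0]],"turn":[[0,0,0],[0,0,0],[0,0,0],[0,0,0],[0,0,0]],"gripper":[1,1,1,1,1]}' 80
python3 -m crank '{"travel":[[0,0,0],[0,0,0],[0,0,0],[0,0,0],[0,0,0]],"turn":[[0,0,0],[0,0,0],[0,0,0],[0,0,0],[0,0,0]],"gripper":[1,1,1,1,1]}' 80
python3 - <<'E'
from h import *
a=grab('wrist','w7');b=grab('scene','s7');t=grab('top','t7'); p=bot.observe()['position'];print(p)
def ell(f,box=None):
    g=f['pixels'].astype(int); m=((g.min(2)>120)&(g.max(2)-g.min(2)<40)).astype(np.uint8)
    if box: k=np.zeros_like(m);x0,x1,y0,y1=box;k[y0:y1,x0:x1]=m[y0:y1,x0:x1];m=k
    cs,_=cv2.findContours(m,0,1); return cv2.fitEllipse(cv2.convexHull(max(cs,key=cv2.contourArea)))
print(ell(load('w5')),ell(load('w6')),ell(a),ell(b,(240,380,140,260)),ell(t,(310,385,150,235)))
i=ell(b,(240,380,140,260))
cv2.imwrite('pics/m7.png',np.hstack([a['pixels'][:,120:520],cv2.resize(b['pixels'][130:270,240:380],(400,400),interpolation=cv2.INTER_CUBIC)])[:,:,::-1])
E
```

```text
clock: 15.05
position: [0.5561, 0.2952, 0.1662]
tool_rot: [3.141, 0.0, 2.569]
force: [-0.4, 0.4, -5.2]
grip_width: 0.0132
finger_force: 78.5
clock: 15.55
position: [0.5551, 0.172, 0.1679]
tool_rot: [-3.139, -0.001, 2.568]
force: [0.2, 0.3, -4.8]
grip_width: 0.0131
finger_force: 78.6
clock: 16.05
position: [0.5568, 0.0322, 0.168]
tool_rot: [-3.14, -0.001, 2.568]
force: [1.2, 0.5, -4.5]
grip_width: 0.0131
finger_force: 78.6
clock: 16.55
position: [0.5581, 0.0099, 0.169]
tool_rot: [3.141, -0.0, 2.57]
force: [-0.3, -0.4, -4.4]
grip_width: 0.0132
finger_force: 78.6
clock: 17.05
position: [0.5581, 0.0094, 0.1691]
tool_rot: [-3.142, 0.0, 2.57]
force: [0.8, -0.8, -3.9]
grip_width: 0.0131
finger_force: 78.6
[0.55812744 0.00928519 0.16912051]
((325.40185546875, 193.6654052734375), (164.23846435546875, 170.7496337890625), 91.96317291259766) ((340.3033752441406, 216.83847045898438), (175.56370544433594, 224.15452575683594), 121.99571228027344) ((371.8111267089844, 192.75274658203125), (229.22970581054688, 358.57537841796875), 58.071327209472656) ((294.4330749511719, 188.58779907226562), (37.651248931884766, 53.2159538269043), 79.82000732421875) ((322.1592712402344, 191.61077880859375), (24.667451858520508, 40.24544906616211), 154.39796447753906)
```

View pics/m7.png

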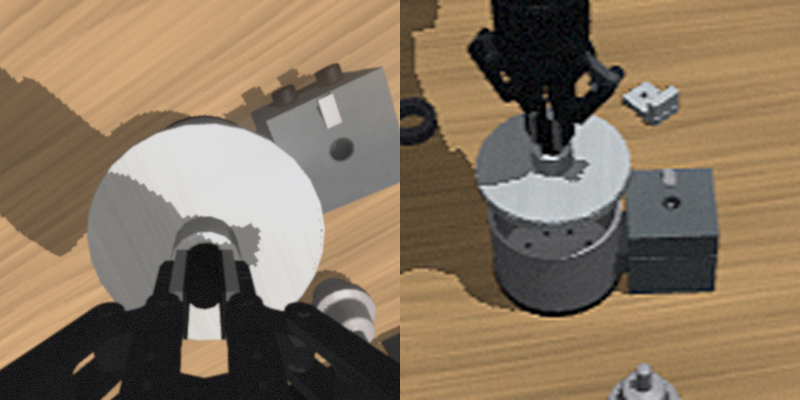

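The last picture shows the lids gripped by the post over the tank: disc edges at columns 208 and 443 and top edge near row 123 in the wrist view. In the scene view the disc hangs level above the mouth. I'll check tilt and offset numerically.

```bash
python3 - <<'E'
from h import *
a=load('w7'); p=np.array([.5581,.0093,.143])
g=cv2.cvtColor(a['pixels'],cv2.COLOR_RGB2HSV)[:,:,1].astype(int)
th=np.radians(np.arange(0,360,15)); 
for t in th:
    q=p+.067*np.array([np.cos(t),np.sin(t),0]); u,v=proj(a,q); c=proj(a,p)
    if v>215 or not 0<u<640: continue
    d=np.array([u,v])-c; n=np.linalg.norm(d); d/=n
    # edge: last low-saturation pixel along radial near n
    prof=[g[int(round(c[1]+d[1]*r)),int(round(c[0]+d[0]*r))] for r in np.arange(n-14,n+14)]
    k=int(np.argmax(np.diff(cv2.blur(np.array(prof,np.float32).reshape(-1,1),(1,3)).ravel())));print(int(np.degrees(t)+.5),'pred',np.round([u,v],0),'edge off px',k-13,'contrast',prof[0],prof[-1])
E
```

```text
75 pred [442. 210.] edge off px 1 contrast 1 2
90 pred [431. 182.] edge off px 0 contrast 3 2
105 pred [412. 157.] edge off px -3 contrast 2 4
120 pred [386. 137.] edge off px 3 contrast 1 4
135 pred [354. 126.] edge off px 4 contrast 1 85
150 pred [319. 123.] edge off px 7 contrast 2 103
165 pred [285. 129.] edge off px 1 contrast 2 97
180 pred [254. 144.] edge off px 1 contrast 5 105
195 pred [230. 165.] edge off px 0 contrast 8 102
210 pred [214. 192.] edge off px 0 contrast 10 99
```

Lid is level and centred to within about 1 mm. Lowering slowly.

```bash
python3 -m crank '{"travel":[[0,0,-0.8],[0,0,-1.8],[0,0,-2.8],[0,0,-3.4],[0,0,-3.6]],"turn":[[0,0,0],[0,0,0],[0,0,0],[0,0,0],[0,0,0]],"gripper":[1,1,1,1,1]}' 80
python3 -m crank '{"travel":[[0,0,-0.2],[0,0,-0.4],[0,0,-0.5],[0,0,-0.6],[0,0,-0.7]],"turn":[[0,0,0],[0,0,0],[0,0,0],[0,0,0],[0,0,0]],"gripper":[1,1,1,1,1]}' 80
python3 -m crank '{"travel":[[0,0,-0.1],[0,0,-0.2],[0,0,-0.3],[0,0,-0.4],[0,0,-0.5]],"turn":[[0,0,0],[0,0,0],[0,0,0],[0,0,0],[0,0,0]],"gripper":[1,1,1,1,1]}' 80
```

```text
clock: 17.7
position: [0.5576, 0.0092, 0.132]
tool_rot: [-3.141, -0.001, 2.569]
force: [0.6, 0.1, -4.0]
grip_width: 0.0131
finger_force: 78.5
clock: 18.2
position: [0.5582, 0.0093, 0.1262]
tool_rot: [3.141, 0.0, 2.569]
force: [-0.0, -0.6, -4.4]
grip_width: 0.0129
finger_force: 78.6
clock: 18.7
position: [0.5581, 0.0092, 0.1211]
tool_rot: [-3.142, 0.0, 2.569]
force: [-0.4, -1.2, -3.2]
grip_width: 0.0128
finger_force: 78.7
```

```bash
python3 -m crank '{"travel":[[0,0,-0.1],[0,0,-0.2],[0,0,-0.25],[0,0,-0.3],[0,0,-0.3]],"turn":[[0,0,0],[0,0,0],[0,0,0],[0,0,0],[0,0,0]],"gripper":[1,1,1,1,1]}' 80
```

```text
clock: 19.2
position: [0.5581, 0.0092, 0.1181]
tool_rot: [-3.142, 0.0, 2.569]
force: [-0.6, -0.8, -2.5]
grip_width: 0.0131
finger_force: 79.7
```

```bash
python3 -m crank '{"travel":[[0,0,-0.1],[0,0,-0.1],[0,0,-0.1],[0,0,-0.1],[0,0,-0.1]],"turn":[[0,0,0],[0,0,0],[0,0,0],[0,0,0],[0,0,0]],"gripper":[1,1,1,1,1]}' 80
```

```text
clock: 19.7
position: [0.5583, 0.0093, 0.1178]
tool_rot: [3.141, 0.0, 2.569]
force: [-3.4, -1.4, 9.9]
grip_width: 0.0133
finger_force: 86.9
```

Seated (contact +10 N up at the expected height). Release, open, drop to the collar.

```bash
python3 -m crank '{"travel":[[0,0,0.1],[0,0,0.1],[0,0,0.1],[0,0,0.1],[0,0,0.1]],"turn":[[0,0,0],[0,0,0],[0,0,0],[0,0,0],[0,0,0]],"gripper":[1,0.25,0.25,0.25,0.25]}' 60
python3 -m crank '{"travel":[[0,0,0],[0,0,-0.7],[0,0,-1.4],[0,0,-2],[0,0,-2.5]],"turn":[[0,0,0],[0,0,0],[0,0,0],[0,0,0],[0,0,0]],"gripper":[0.25,0.25,0.25,0.25,0.25]}' 60
python3 -m crank '{"travel":[[0,0,0],[0,0,0],[0,0,0],[0,0,0],[0,0,0]],"turn":[[0,0,0],[0,0,0],[0,0,0],[0,0,0],[0,0,0]],"gripper":[0.25,0.25,0.25,0.25,0.25]}' 60
python3 - <<'E'
from h import *
a=grab('wrist','w8'); p=np.array([.5581,.0093,.092])
g=cv2.cvtColor(a['pixels'],cv2.COLOR_RGB2HSV)[:,:,1].astype(int);c=proj(a,p)
for t in np.radians(np.arange(0,360,15)):
    u,v=proj(a,p+.067*np.array([np.cos(t),np.sin(t),0]))
    if v>230 or not 16<u<620: continue
    d=np.array([u,v])-c; n=np.linalg.norm(d); d/=n
    prof=[g[int(round(c[1]+d[1]*r)),int(round(c[0]+d[0]*r))] for r in np.arange(n-14,n+14)]
    k=int(np.argmax(np.diff(cv2.blur(np.array(prof,np.float32).reshape(-1,1),(1,3)).ravel())));print(int(np.degrees(t)+.5),np.round([u,v],0),k-13,prof[0],prof[-1])
E
```

```text
clock: 20.2
position: [0.5582, 0.0094, 0.1181]
tool_rot: [3.142, 0.0, 2.569]
force: [0.3, 0.2, -0.6]
grip_width: 0.0642
finger_force: 0.0
clock: 20.7
position: [0.5579, 0.0093, 0.0923]
tool_rot: [-3.141, -0.001, 2.569]
force: [-0.1, 0.4, -0.1]
grip_width: 0.0639
finger_force: 0.0
clock: 21.2
position: [0.5582, 0.0093, 0.0933]
tool_rot: [3.141, 0.0, 2.569]
force: [0.5, -0.3, 0.5]
grip_width: 0.0639
finger_force: 0.0
75 [460. 228.] 4 6 4
90 [448. 196.] 10 1 4
105 [426. 168.] 0 2 2
120 [396. 145.] -2 2 18
135 [359. 131.] 1 1 90
150 [318. 128.] 4 3 103
165 [278. 135.] 1 7 100
180 [243. 152.] 0 6 102
195 [215. 177.] 0 9 99
210 [197. 207.] 0 12 103
```

```bash
python3 -m crank '{"travel":[[0,0,0],[0,0,0],[0,0,0],[0,0,0],[0,0,0]],"turn":[[0,0,0],[0,0,0],[0,0,0],[0,0,0],[0,0,0]],"gripper":[1,1,1,1,1]}' 60
python3 -m crank '{"travel":[[0,0,0],[0,0,0],[0,0,0],[0,0,0],[0,0,0]],"turn":[[0,0,0],[0,0,0],[0,0,0],[0,0,0],[0,0,0]],"gripper":[1,1,1,1,1]}' 60
python3 -m crank '{"travel":[[0,0,0.1],[0,0,0.2],[0,0,0.4],[0,0,0.7],[0,0,1]],"turn":[[0,0,0],[0,0,0],[0,0,0],[0,0,0],[0,0,0]],"gripper":[1,1,1,1,1]}' 60
python3 -m crank '{"travel":[[0,0,0],[0,0,0],[0,0,0],[0,0,0],[0,0,0]],"turn":[[0,0,0],[0,0,0],[0,0,0],[0,0,0],[0,0,0]],"gripper":[1,1,1,1,1]}' 60
```

```text
clock: 21.75
position: [0.5598, 0.0099, 0.0948]
tool_rot: [3.139, 0.003, 2.569]
force: [-0.9, 3.2, 24.7]
grip_width: 0.035
finger_force: 62.3
clock: 22.25
position: [0.5598, 0.0099, 0.0948]
tool_rot: [3.139, 0.003, 2.569]
force: [-1.3, 3.0, 24.9]
grip_width: 0.035
finger_force: 62.3
clock: 22.75
position: [0.5579, 0.0092, 0.1031]
tool_rot: [-3.141, -0.0, 2.569]
force: [-0.5, -1.0, -2.0]
grip_width: 0.0346
finger_force: 61.8
clock: 23.25
position: [0.5581, 0.0093, 0.103]
tool_rot: [-3.141, -0.0, 2.569]
force: [1.7, 0.2, -2.9]
grip_width: 0.0348
finger_force: 61.8
```

Outer lid only (about 2–2.5 N). Lifting straight up.

```bash
python3 -m crank '{"travel":[[0,0,0.6],[0,0,1.4],[0,0,2.4],[0,0,3.4],[0,0,4.4]],"turn":[[0,0,0],[0,0,0],[0,0,0],[0,0,0],[0,0,0]],"gripper":[1,1,1,1,1]}' 60
python3 -m crank '{"travel":[[0,0,1],[0,0,2],[0,0,3],[0,0,3.6],[0,0,4]],"turn":[[0,0,0],[0,0,0],[0,0,0],[0,0,0],[0,0,0]],"gripper":[1,1,1,1,1]}' 60
python3 -m crank '{"travel":[[0,0,0],[0,0,0],[0,0,0],[0,0,0],[0,0,0]],"turn":[[0,0,0],[0,0,0],[0,0,0],[0,0,0],[0,0,0]],"gripper":[1,1,1,1,1]}' 60
python3 - <<'E'
from h import *
a=grab('wrist','w9');s=grab('scene','s9'); P=bot.observe()['position'];print(P)
dz=P[2]-.0945; p=np.array([P[0],P[1],.092+dz])
g=cv2.cvtColor(a['pixels'],cv2.COLOR_RGB2HSV)[:,:,1].astype(int);c=proj(a,p)
for t in np.radians(np.arange(0,360,15)):
    u,v=proj(a,p+.067*np.array([np.cos(t),np.sin(t),0]))
    if v>240 or not 16<u<620: continue
    d=np.array([u,v])-c; n=np.linalg.norm(d); d/=n
    prof=[g[int(round(c[1]+d[1]*r)),int(round(c[0]+d[0]*r))] for r in np.arange(n-14,n+14)]
    k=int(np.argmax(np.diff(cv2.blur(np.array(prof,np.float32).reshape(-1,1),(1,3)).ravel())));print(int(np.degrees(t)+.5),np.round([u,v],0),k-13,prof[0],prof[-1])
# scene: expected rows of lid, post, inner flange; sample column through tank axis
x,y=.5581,.0093
for n,z in(('disc',.092+dz),('posttop',.14),('flange',.089)): print(n,proj(s,[x,y,z]), 'near edge',proj(s,[x+.06,y,z]))
h=s['pixels'].astype(int).max(2)
for v in range(150,246,3): print(v,h[v,264:330:5])
E
```

```text
clock: 23.75
position: [0.5583, 0.0093, 0.1483]
tool_rot: [3.141, 0.0, 2.569]
force: [-0.3, -0.6, -1.3]
grip_width: 0.0349
finger_force: 61.8
clock: 24.25
position: [0.5582, 0.0093, 0.1877]
tool_rot: [3.141, 0.0, 2.569]
force: [0.1, -0.6, -2.3]
grip_width: 0.0346
finger_force: 61.8
clock: 24.75
position: [0.558, 0.0093, 0.1869]
tool_rot: [-3.141, -0.0, 2.569]
force: [-0.2, 0.2, -2.5]
grip_width: 0.0346
finger_force: 61.8
[0.55807596 0.00924808 0.18699462]
75 [459. 227.] 2 6 101
90 [447. 196.] 5 2 4
105 [426. 167.] 10 2 2
120 [395. 145.] -1 1 6
135 [358. 132.] 6 1 91
150 [318. 128.] 12 4 84
165 [279. 135.] 1 6 102
180 [244. 152.] 2 11 103
195 [216. 177.] 0 9 94
210 [198. 207.] 0 13 99
225 [190. 239.] 0 12 102
disc [291.46653978 174.94387845] near edge [294.83270826 193.5146891 ]
posttop [292.42314508 187.39465667] near edge [295.71598483 205.82947961]
flange [293.4486086  200.74166489] near edge [296.66047472 218.99771648]
150 [174  12  12  21  17  14  14  25 137  32  60 147 154 152]
153 [155   0  16  17  24  13  12  18 139  92  33 159 161 165]
156 [155 120  11  20   0 199  16  30  68
[... 1077 characters left out ...]
10 [ 89  89  96  92  87  86  99  89  82 161  86  67 104 105]
213 [ 92 100  55  88  92  87  90  92 168 169  73  59  56  60]
216 [ 90  92  57  68  93  85  75 170 176  74  73  51  50  46]
219 [ 96  97  59  62  66  84 112  58  77  78  78  40  42  43]
222 [96 86 56 57 59 70 70 72 79 77 67 37 49 48]
225 [95 91 48 63 64 67 73 77 76 80 65 54 47 48]
228 [103  95  29  64  64  66  68  74  76  75  64  80  53  47]
231 [86 88 78 64 65 67 68 74 76 73 22 90 45 36]
234 [127  82  89  12  60  68  68  73  81  62 193 188 169 182]
237 [177 180 190 203  22  74  74  82  31 195 179 199 182 173]
240 [170 160 168 179 192  37   8  96 187 181 183 183 188 178]
243 [180 176 174 169 161 175 178 179 169 171 179 165 165 177]
```

The inner lid's flange shows seated at the expected rows (near edge about 218). The outer lid is level, 92 mm up, and still. Handing in.

```bash
python3 -c "
from workcell import bot
print(bot.job_done())"
```

```text
the job is handed in; nothing more can be done
None
```

The job is handed in at about 25 s on the clock: the plug is standing upright in the tray, the inner lid is seated on the tank, and the outer lid is held level and still about 92 mm up, clear of the post; no verdict came back.

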